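# Hang the hook rider and set the hanger's cap a quarter turn back

### The arm

A 7-joint arm with a two-finger parallel gripper is mounted at the origin on a cart in front of the work surface, level with it; the furniture and walls round the work are solid. World frame = base frame: x ahead of the robot, y to its left, z up, the work surface at z = 0. Lengths are in m, angles in degrees, forces in N, time in s.
With the tool pointing down it reaches from about 0.425 to 0.875 m from the base axis. Payload 4.7 kg.
Tool frame: the origin (TCP) lies between the finger pads; the fingertips stand 11 mm ahead of it and the grasp point (between the pads) lies 8 mm behind it (env.tcp_to_tips is the distance from the TCP to the fingertips, in m); z points along the fingers, y is the line along which they close (so a half turn about z gives the same grasp; the last joint's range is limited). The gripper opens to 87 mm and grips with 3 to 60 N. Pads are 19 mm wide; open, the fingers measure 117 mm over their backs; the gripper's body (75 mm by 190 mm) begins 51 mm behind the grasp point.
Start: joints at [-65.942, 18.392, -4.016, 83.108, 1.295, 78.541, -3.26], TCP at [0.257, 0.597, 0.234] pointing down, gripper open.
Joint ranges: [-163.93, 163.93], [-17.29, 119.83], [-79.2, 71.16], [3.27, 140.29], [-89.18, 269.18], [5.43, 117.66], [-154.24, 154.24]. Speed limits (degrees/s): [147.25, 147.25, 180, 180, 180, 180, 180].

### API

Orientations are given as [roll, pitch, yaw] about the fixed x, y, z axes, in that order (R = Rz(yaw) Ry(pitch) Rx(roll)).
In Python, from cell import env, viewer gives the robot as it stands.
- The arm moves only by the tool step_arm, never from a script. Its arguments are lists of equal length, an entry for each row: "delta_pos": the shift along the tool's x, y, z in units of 0.2 m (1.0 is 0.2 m), a list of three; "rot": the turn, a rotation vector about the tool's x, y, z in units of 1.5 rad (1.0 is 1.5 rad), a list of three; "gripper": the gripper command: -1 is shut, 1 is fully open, values between are in proportion. A call has 1 to 20 rows; each row is the pose to reach, as a shift and turn from the pose commanded when the call began, along the tool's axes at that moment; what a row does not reach only later rows make up. A row lasts 1/8 s, in which the tool goes at most 62.5 mm and 10.7 degrees, less where a joint would pass 70% of its speed; a pose out of reach is approached as far as the arm can. A call with a number of a shift or a turn outside -1 to 1 is refused whole. A call with a gripper value outside its range is refused whole. The fingers move at their own pace and stop on an object; "squeeze" is the grip in N (left out, the last holds). Time passes only in rows, so rows that repeat a pose let the fingers close. It gives the time, the measured TCP pose, the force, the opening and the grip force at its end, in the units of the state.
- env.get_obs(): the state, without advancing time (a new reading comes with each control period).
- viewer.read_camera(name): name is "scene" or "top" or "wrist"; returns a dict with "img" (384x512x3 uint8, red, green, blue), "fx", "fy", "cx", "cy" (pixels), "pose" (4x4, takes a point from camera to world coordinates). Camera axes: x right, y down, z forward; pixel columns grow to the right and rows downward; lengths in m; the calibration is good to about 2 mm. The wrist camera is an equidistant fisheye: a pixel r from the principal point sees the ray r / f radians off the axis. A picture is of the moment at which its call begins. There is no depth.
- env.sign_off(): hands the job in; it is judged then, once.
The state is a dict: "time_s": time; "qpos": joint angles; "joint_velocities": joint speeds; "effort": joint torques, N m; "tool_pos": TCP position; "tool_rot": TCP orientation; "force": force on the tool from outside, world axes, zero at the start; "wrist_torque": the same for the moment, N m; "grip_width": finger opening in m; "grasp_force": force on a finger pad.
Only numpy, scipy, OpenCV 4.12 (cv2) and the standard library are available. Lean on these libraries where they do the work, as an engineer would, in place of code of your own. Each camera call takes 0.05 s, during which the arm holds its last target. There are 200 camera calls.

### The job

Set up the small hanger on the wooden board: first hang the folded steel hook rider astride its horizontal bar and let go of it. Then screw the knurled cap on top of the post clockwise until it bottoms out, and back it off a quarter turn so that the arm has running clearance. Finish still gripping the cap at that setting, do not let go of it; the rider must still hang on the bar, and the other things stay where they are.

Things in the scene. Friction and masses are not known exactly. Their poses are not given: they have to be found in the camera images.
- hanger: Fixed steel hanger on the wooden board (board top z = 0.084). Origin: underside of its foot, on the post axis; z up. Foot 110 mm across, 22 mm high; post 18 mm thick; hub 32 mm across, 78 to 112 mm above the board. The level bar runs from the hub along +x, 10 mm thick, centre line 92 mm above the board, to an 18 mm ball centred 190 mm from the axis. Place and yaw vary, bar to the left within 0.5 rad.
- bar_mid (a point): Point on the bar's centre line, 100 mm from the post axis, 92 mm above the board; the middle of the stretch where the rider hangs. Same axes as the hanger: x along the bar away from the post, z up.
- rider: Loose hook rider, 70 to 150 g: 4 mm steel folded to an upside-down U, 64 mm long (x), 30 wide (y), 60 high (z), standing on its legs; origin under its centre. Slot 22 mm wide, 56 deep, open below and at both ends; it hangs level with x along the bar, either way round. Two wire hooks stick out 16 mm from the +y flank at x = +-26 mm, below 20 mm height; pinch from above across y at the middle.
- rider_saddle (a point): Middle of the rider's slot roof (underside of the top), 56 mm above the rider's underside; 5 mm above the bar's centre line when hung. Same axes as the rider.
- cap: Knurled aluminium cap on top of the hub, 44 mm across, 30 mm high, sides free all round, to be gripped anywhere round its rim; a small raised pointer rib on its top lies along its own x axis. Origin: centre of its underside, 112 mm above the board when bottomed.
- cap_turn (a joint): Turning of the cap, rad: 0 = bottomed out on the hub (a firm stop), growing as it is unscrewed (anticlockwise from above); a quarter turn is 1.57. Starts anywhere from 1.2 to 2.8. Steady drag 0.06 N m; it stays where it is left, rises 4 mm per turn and cannot come off.
- cap_grip (a point): Point on the cap's vertical axis at the height to grip: 16 mm above its underside, 128 mm above the board when bottomed. Turns with the cap.
- shaker_pepper: Steel shaker, 55 mm across, 86 mm high, standing loose; leave alone. Origin under its centre.
- shaker_paprika: Steel shaker, 55 mm across, 79 mm high, standing loose; leave alone. Origin under its centre.
- garlic: Garlic bulb, 60 mm across, 59 mm high, loose; leave alone. Origin under its centre.
- spice_1: Spice jar with dark lid, 41 mm across, 105 mm high, loose; leave alone. Origin under its centre.
- spice_2: Spice jar with dark lid, 41 mm across, 105 mm high, loose; leave alone. Origin under its centre.
- timer: Round wind-up kitchen timer, 66 mm across, 48 mm high, loose; leave alone. Origin under its centre.

How it is judged (in metres and radians):
On the way, in this order (a step that is already met when the one before it is completed fails the run):
1. the rider hangs astride the bar, released and at rest (z of rider_saddle in the frame of hanger between 0.092 and 0.102 m and y of rider_saddle in the frame of hanger between -0.012 and 0.012 m and x of rider_saddle in the frame of hanger between 0.045 and 0.155 m and angle between the x axis of rider and the x axis of hanger, either way round below 0.35 rad and angle between rider's own z axis and vertical below 0.4 rad and contact force between rider and hanger above 0.2 N and contact force between rider and the fingers below 0.05 N and linear speed of rider below 0.03 m/s), for 0.2 s.
2. the cap is screwed down until it bottoms out (value of joint cap_turn below 0.08 rad), for 0.1 s.
At the end, for the whole second after the job is handed in: The cap stands a quarter turn (1.57 rad, within 0.3) back from its stop, at rest, with the fingers gripping it on both sides with more than 2 N; the rider hangs astride the bar, untouched and at rest (all of step 1 and value of joint cap_turn between 1.27 and 1.87 rad and velocity of joint cap_turn between -0.05 and 0.05 rad/s and contact force between the fingers and cap above 2 N and horizontal distance between the grasp point and cap_grip below 0.02 m); the arm keeps its last pose, push and grip.
It fails at once if another loose thing is moved by more than 40 mm (distance of any of shaker_pepper, shaker_paprika, garlic, spice_1, spice_2, timer from where it was at the start of the episode above 0.04 m).
It also fails if it takes over 59 s, if anything falls off the work surface, if the arm or the gripper's body presses on something with over 40 N, if the wrist force passes 120 N, or if a joint passes its speed limit or range.

## Working session

There is one attempt and no reset: what is moved stays moved. The work goes in short steps, Python scripts to look and compute and a tool call to move; the robot and the scene stay as the last step left them, time stands still between calls to the robot, and variables do not carry over. Pictures are saved under pics/ and viewed, at most 10 in all, crops included, and the job is handed in when it is done.

Besides the shell and the picture viewer there is one more tool, called after "Call:" as name(argument=value, ...) on one line, values as JSON. step_arm: Moves the arm, as the interface text tells. Shifts and turns lie within -1 to 1; 1 stands for 0.2 m of shift or 1.5 rad of turn. Its arguments: {"type":"object","properties":{"delta_pos":{"type":"array"},"rot":{"type":"array"},"gripper":{"type":"array"},"squeeze":{"type":"number"}},"required":["delta_pos","rot","gripper"]}

```bash
ls; mkdir -p pics; cat > h.py <<'E'
import numpy as np,cv2
from cell import env,viewer
from scipy.spatial.transform import Rotation as R
def ray(c,u,v):
    P=np.array(c["pose"]);d=np.array([(u-c["cx"])/c["fx"],(v-c["cy"])/c["fy"],1.])
    return P[:3,3],P[:3,:3]@d
def atz(c,u,v,z):
    o,d=ray(c,u,v);return o+d*(z-o[2])/d[2]
def proj(c,p):
    P=np.array(c["pose"]);q=P[:3,:3].T@(np.array(p)-P[:3,3]);return np.array([c["fx"]*q[0]/q[2]+c["cx"],c["fy"]*q[1]/q[2]+c["cy"]])
def wray(c,u,v):
    P=np.array(c["pose"]);x=(u-c["cx"])/c["fx"];y=(v-c["cy"])/c["fy"];r=np.hypot(x,y)+1e-9
    d=np.array([np.sin(r)*x/r,np.sin(r)*y/r,np.cos(r)]);return P[:3,3],P[:3,:3]@d
def watz(c,u,v,z):
    o,d=wray(c,u,v);return o+d*(z-o[2])/d[2]
E
python3 - <<'E'
from h import *
import pickle
o=env.get_obs();print(o)
ims=[]
for n in("scene","top"):
    c=viewer.read_camera(n);pickle.dump(c,open(n+".pkl","wb"));print(n,c["fx"],c["cx"],c["cy"],np.round(c["pose"],3))
    cv2.imwrite(f"pics/{n}0.png",cv2.resize(c["img"][:,:,::-1],(800,600),interpolation=cv2.INTER_CUBIC))
E
```

```text
pics
{'time_s': 0.0, 'qpos': array([-65.94123978,  18.44031968,  -4.01575483,  83.17691168,
         1.29431285,  78.53993879,  -3.26068458]), 'joint_velocities': array([ 0.03478218,  0.0329151 , -0.01982014, -0.03998874, -0.06058158,
        0.01106027, -0.03232863]), 'effort': array([-5.08877019e-04, -4.91285527e+01, -4.04332392e-01, -3.12533212e+01,
       -6.39488082e-02,  4.37767943e-02,  1.79904182e-04]), 'tool_pos': array([0.25641763, 0.59669226, 0.23242963]), 'tool_rot': array([-1.79888038e+02,  5.06100666e-03,  1.56750429e+02]), 'force': array([0.12218629, 0.25612606, 0.19222387]), 'wrist_torque': array([-0.00496992,  0.00122087, -0.0109838 ]), 'grasp_force': 0.0, 'grip_width': 0.08715050085526531}
scene 469.20700496387815 259.33847088676305 187.02470074678274 [[ 0.621 -0.529  0.578 -0.141]
 [-0.784 -0.41   0.467 -0.667]
 [-0.01  -0.743 -0.669  1.08 ]
 [ 0.     0.     0.     1.   ]]
top 352.6492025711829 253.63894147971615 194.82836684826447 [[ 0.015 -0.994  0.106  0.514]
 [-1.    -0.014  0.009 -0.036]
 [-0.008 -0.106 -0.994  1.146]
 [ 0.     0.     0.     1.   ]]
```

View pics/scene0.png

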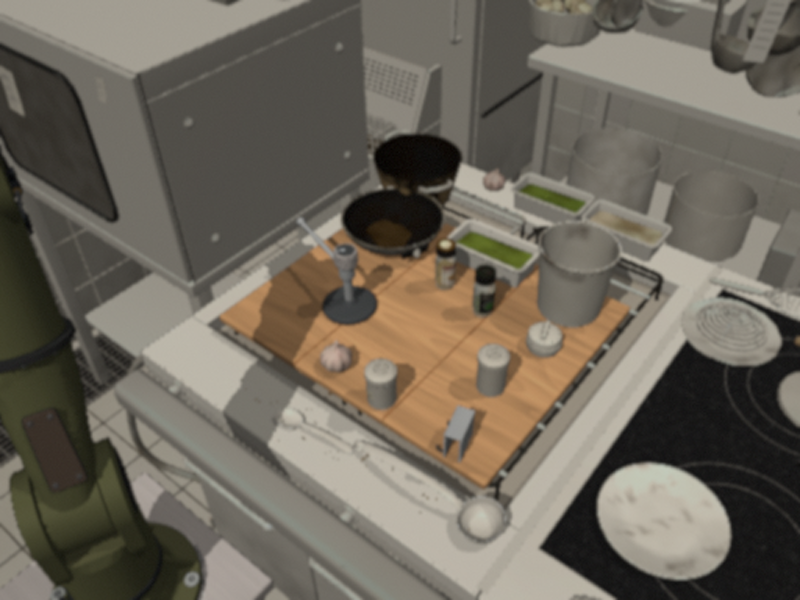

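View pics/top0.png

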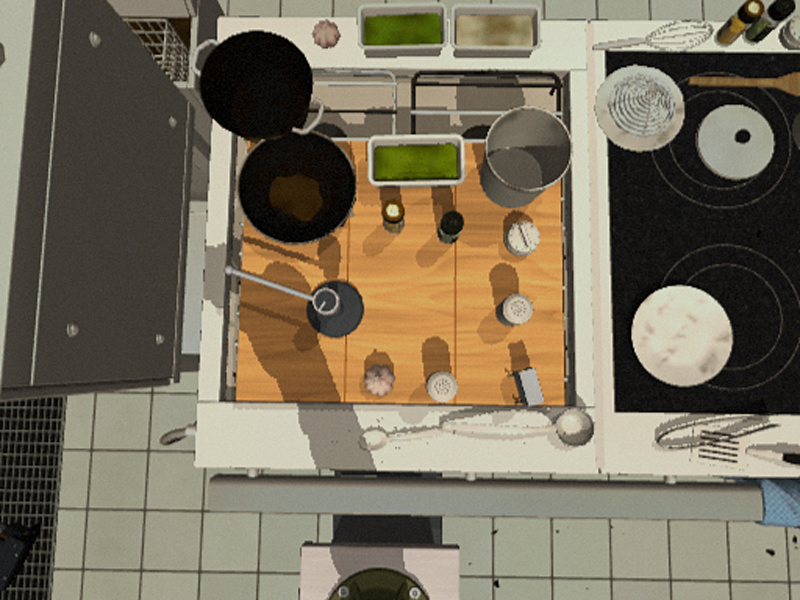

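The scene and top pictures show the hanger (cap at (325,300) in the top view, ball at (229,269)) and the rider at (530,386). The hooks point left.

```bash
python3 - <<'E'
from h import *
import pickle
t=pickle.load(open("top.pkl","rb"));s=pickle.load(open("scene.pkl","rb"))
k=.64
def T(n,u,v,z):print(n,np.round(atz(t,u*k,v*k,z),3))
def S(n,u,v,z):print("S",n,np.round(atz(s,u*k,v*k,z),3))
T("cap",325,300,.227);T("foot",335,309,.106);T("ball",229,269,.176)
S("cap",346,252,.227);S("foot",349,304,.106);S("ball",302,222,.176)
for p in[(523,370),(537,368),(543,402),(529,405)]:T("rid",*p,.144)
S("ridtop",460,425,.144)
for n,u,v,z in[("pep",516,308,.17),("pap",441,384,.163),("gar",379,379,.14),("sp1",392,208,.189),("sp2",452,218,.189),("tim",522,236,.13)]:T(n,u,v,z)
a=cv2.resize(t["img"][215:275,300:370,::-1],None,fx=5.5,fy=5.5,interpolation=cv2.INTER_CUBIC)
b=cv2.resize(t["img"][150:220,140:235,::-1],None,fx=4,fy=4.714,interpolation=cv2.INTER_CUBIC)
cv2.imwrite("pics/crop.png",np.hstack([a,b[:330]]));print(a.shape,b.shape)
E
```

```text
cap [0.618 0.093 0.227]
foot [0.614 0.09  0.106]
ball [0.677 0.273 0.176]
S cap [0.615 0.084 0.227]
S foot [0.606 0.078 0.106]
S ball [0.679 0.267 0.176]
rid [ 0.505 -0.257  0.144]
rid [ 0.509 -0.282  0.144]
rid [ 0.449 -0.292  0.144]
rid [ 0.443 -0.267  0.144]
S ridtop [ 0.474 -0.278  0.144]
pep [ 0.615 -0.24   0.17 ]
pap [ 0.479 -0.108  0.163]
gar [0.485 0.003 0.14 ]
sp1 [ 0.789 -0.017  0.189]
sp2 [ 0.772 -0.124  0.189]
tim [ 0.755 -0.26   0.13 ]
(330, 385, 3) (330, 380, 3)
```

View pics/crop.png

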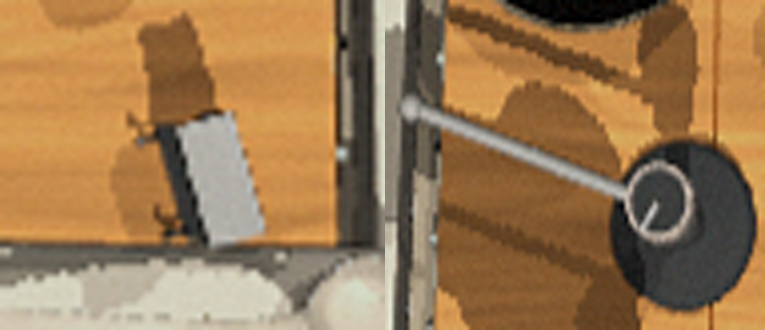

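```bash
python3 - <<'E'
from h import *
import pickle
t=pickle.load(open("top.pkl","rb"));s=pickle.load(open("scene.pkl","rb"))
c=np.array([atz(t,300+u/5.5,215+v/5.5,.144)[:2] for u,v in[(178,127),(230,112),(265,232),(210,245)]])
print(c.round(3),c.mean(0))
d=(c[0]+c[1]-c[2]-c[3])/2;w=(c[0]+c[3]-c[1]-c[2])/2;print("len",np.hypot(*d),"wid",np.hypot(*w),"yaw",np.degrees(np.arctan2(d[1],d[0])))
cap=atz(t,140+(660-385)/4,150+203/4.714,.228);ball=atz(t,140+27/4,150+107/4.714,.176);foot=atz(t,140+298/4,150+225/4.714,.106)
print(cap,ball,foot,np.hypot(*(ball-cap)[:2]),np.degrees(np.arctan2(*(ball-cap)[[1,0]])))
def tri(p,q):
    o1,d1=ray(t,p[0]*.64,p[1]*.64);o2,d2=ray(s,q[0]*.64,q[1]*.64)
    A=np.stack([d1,-d2],1);x=np.linalg.lstsq(A,o2-o1,rcond=None)[0];a,b=o1+d1*x[0],o2+d2*x[1];return ((a+b)/2).round(3),np.linalg.norm(a-b).round(3)
print("wok",tri((297,187),(393,222)),"cap",tri((325,300),(346,250)),"ball",tri((229,269),(302,222)),"rid",tri((533,386),(460,425)))
print("oven bottom edge corner top px",tri((180,385),(150,80)))
for az in(66,50,30,0,-30):pass
o=env.get_obs();print(R.from_euler("xyz",o["tool_rot"],degrees=True).as_matrix().round(2))
E
```

```text
[[ 0.501 -0.25 ]
 [ 0.509 -0.277]
 [ 0.449 -0.294]
 [ 0.442 -0.266]] [ 0.47537797 -0.27161959]
len 0.06212324177519983 wid 0.028352060491108864 yaw 15.30729409810068
[0.61490897 0.0905071  0.228     ] [0.6754157  0.27258947 0.176     ] [0.61456955 0.0898288  0.106     ] 0.19187248970979434 71.61813617181217
wok (array([0.848, 0.166, 0.122]), np.float64(0.004)) cap (array([0.62 , 0.091, 0.225]), np.float64(0.005)) ball (array([0.679, 0.272, 0.174]), np.float64(0.006)) rid (array([ 0.477, -0.276,  0.139]), np.float64(0.001))
oven bottom edge corner top px (array([0.45 , 0.224, 0.583]), np.float64(0.102))
[[-0.92  0.39 -0.  ]
 [ 0.39  0.92 -0.  ]
 [-0.   -0.   -1.  ]]
```

```bash
cat >> h.py <<'E'
def rel(a,b):
    "a,b=(x,y,z,yaw) tool-down; move in call units"
    Ra=R.from_euler("xyz",[180,0,a[3]],degrees=True);Rb=R.from_euler("xyz",[180,0,b[3]],degrees=True)
    d=Ra.inv().apply(np.subtract(b[:3],a[:3]))/.2;r=(Ra.inv()*Rb).as_rotvec()/1.5
    n=max(np.linalg.norm(d)*.2/.0625,np.linalg.norm(r)*1.5/np.radians(10.7))
    print(b,"->",d.round(3).tolist(),r.round(3).tolist(),"rows>=",round(n,1))
def chain(*w):
    for a,b in zip(w,w[1:]):rel(a,b)
E
python3 -c "
from h import *
chain((.257,.597,.234,156.75),(.2,.46,.3,145),(.34,.36,.3,120),(.45,.2,.3,90),(.5,.01,.3,60),(.5,-.18,.3,30),(.475,-.272,.26,15.3))"
```

```text
(0.2, 0.46, 0.3, 145) -> [-0.009, -0.742, -0.33] [0.0, -0.0, 0.137] rows>= 2.6
(0.34, 0.36, 0.3, 120) -> [-0.86, -0.008, -0.0] [0.0, -0.0, 0.291] rows>= 2.8
(0.45, 0.2, 0.3, 90) -> [-0.968, 0.076, 0.0] [-0.0, -0.0, 0.349] rows>= 3.1
(0.5, 0.01, 0.3, 60) -> [-0.95, 0.25, 0.0] [0.0, -0.0, 0.349] rows>= 3.1
(0.5, -0.18, 0.3, 30) -> [-0.823, 0.475, 0.0] [-0.0, -0.0, 0.349] rows>= 3.0
(0.475, -0.272, 0.26, 15.3) -> [-0.338, 0.336, 0.2] [0.0, -0.0, 0.171] rows>= 1.7
```

Call:
step_arm(delta_pos=[[-0.01,-0.74,-0.33],[-0.01,-0.74,-0.33],[-0.01,-0.74,-0.33],[-0.01,-0.74,-0.33],[-0.01,-0.74,-0.33]], rot=[[0,0,0.137],[0,0,0.137],[0,0,0.137],[0,0,0.137],[0,0,0.137]], gripper=[1,1,1,1,1])

```text
time_s: 0.72
tool_pos: [0.2001, 0.4607, 0.2991]
tool_rot: [-180.0, 0.0, 145.0]
force: [-0.3, 0.1, -0.6]
grip_width: 0.0869
grasp_force: 0.0
```

Call:
step_arm(delta_pos=[[-0.86,-0.01,0],[-0.86,-0.01,0],[-0.86,-0.01,0],[-0.86,-0.01,0],[-0.86,-0.01,0]], rot=[[0,0,0.291],[0,0,0.291],[0,0,0.291],[0,0,0.291],[0,0,0.291]], gripper=[1,1,1,1,1])

```text
time_s: 1.35
tool_pos: [0.3394, 0.3609, 0.2985]
tool_rot: [-179.9, 0.0, 120.0]
force: [-0.3, 1.0, -0.0]
grip_width: 0.0869
grasp_force: 0.0
```

Tracking is accurate.

Call:
step_arm(delta_pos=[[-0.97,0.08,0],[-0.97,0.08,0],[-0.97,0.08,0],[-0.97,0.08,0],[-0.97,0.08,0]], rot=[[0,0,0.349],[0,0,0.349],[0,0,0.349],[0,0,0.349],[0,0,0.349]], gripper=[1,1,1,1,1])

```text
time_s: 1.98
tool_pos: [0.4499, 0.2015, 0.2992]
tool_rot: [-180.0, -0.0, 90.1]
force: [0.4, 1.0, 1.0]
grip_width: 0.0872
grasp_force: 0.0
```

Call:
step_arm(delta_pos=[[-0.95,0.25,0],[-0.95,0.25,0],[-0.95,0.25,0],[-0.95,0.25,0],[-0.95,0.25,0]], rot=[[0,0,0.349],[0,0,0.349],[0,0,0.349],[0,0,0.349],[0,0,0.349]], gripper=[1,1,1,1,1])

```text
time_s: 2.6
tool_pos: [0.5003, 0.0123, 0.2994]
tool_rot: [-180.0, -0.0, 60.2]
force: [0.4, 0.7, 0.9]
grip_width: 0.0869
grasp_force: 0.0
```

Call:
step_arm(delta_pos=[[-0.82,0.47,0],[-0.82,0.47,0],[-0.82,0.47,0],[-0.82,0.47,0],[-0.82,0.47,0]], rot=[[0,0,0.349],[0,0,0.349],[0,0,0.349],[0,0,0.349],[0,0,0.349]], gripper=[1,1,1,1,1])

```text
time_s: 3.22
tool_pos: [0.5007, -0.1756, 0.2991]
tool_rot: [-179.9, -0.0, 30.3]
force: [0.1, 1.6, -0.4]
grip_width: 0.0871
grasp_force: 0.0
```

Call:
step_arm(delta_pos=[[-0.34,0.34,0.2],[-0.34,0.34,0.2],[-0.34,0.34,0.2],[-0.34,0.34,0.2],[-0.34,0.34,0.2]], rot=[[0,0,0.171],[0,0,0.171],[0,0,0.171],[0,0,0.171],[0,0,0.171]], gripper=[1,1,1,1,1])

```text
time_s: 3.85
tool_pos: [0.4764, -0.2692, 0.2598]
tool_rot: [-180.0, -0.1, 15.6]
force: [0.1, 0.0, -0.3]
grip_width: 0.0869
grasp_force: 0.0
```

```bash
python3 - <<'E'
from h import *
c=viewer.read_camera("wrist");print(c["fx"],c["cx"],c["cy"],np.round(c["pose"],3),env.get_obs()["qpos"].round(0))
cv2.imwrite("pics/w1.png",cv2.resize(c["img"][:,:,::-1],(800,600),interpolation=cv2.INTER_CUBIC))
import pickle;pickle.dump(c,open("w1.pkl","wb"))
E
```

```text
297.3186396354542 256.66951537636584 189.06645948218468 [[ 0.268 -0.932 -0.244  0.543]
 [-0.963 -0.26  -0.067 -0.251]
 [-0.001  0.253 -0.968  0.411]
 [ 0.     0.     0.     1.   ]] [-16.   6.  47.  97.  -4.  79. -44.]
```

View pics/w1.png

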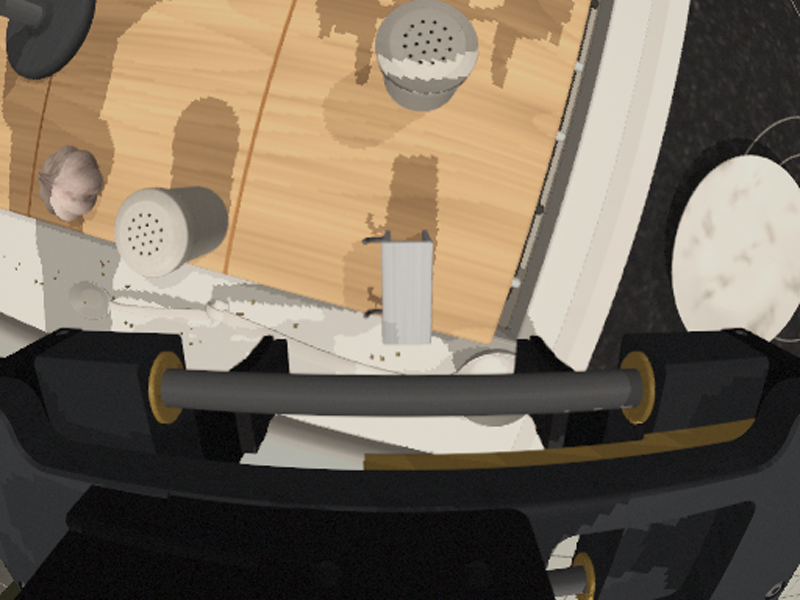

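The rider's top lies centred between the fingers, with corners at (382,242), (431,242), (432,344) and (384,344).

```bash
python3 - <<'E'
from h import *
import pickle
w=pickle.load(open("w1.pkl","rb"))
c=np.array([watz(w,u*.64,v*.64,.144)[:2] for u,v in[(382,242),(431,242),(432,344),(384,344)]])
d=(c[0]+c[1]-c[2]-c[3])/2;v=(c[0]+c[3]-c[1]-c[2])/2
print(c.round(3),c.mean(0),np.hypot(*d),np.hypot(*v),np.degrees(np.arctan2(d[1],d[0])))
chain((.4755,-.2705,.26,15.4),(c.mean(0)[0],c.mean(0)[1],.123,np.degrees(np.arctan2(d[1],d[0]))))
E
```

```text
[[ 0.504 -0.25 ]
 [ 0.511 -0.278]
 [ 0.451 -0.296]
 [ 0.443 -0.268]] [ 0.47743124 -0.27309062] 0.06282229265830064 0.028931969667607946 16.5535501262849
(np.float64(0.4774312410858332), np.float64(-0.2730906189939565), 0.123, np.float64(16.5535501262849)) -> [0.006, 0.015, 0.685] [0.0, 0.0, -0.013] rows>= 2.2
```

Call:
step_arm(delta_pos=[[0.01,0.015,0.3],[0.01,0.015,0.55],[0.01,0.015,0.68],[0.01,0.015,0.68],[0.01,0.015,0.68],[0.01,0.015,0.68],[0.01,0.015,0.68],[0.01,0.015,0.68],[0.01,0.015,0.68],[0.01,0.015,0.68],[0.01,0.015,0.68],[0.01,0.015,0.68]], rot=[[0,0,-0.01],[0,0,-0.01],[0,0,-0.01],[0,0,-0.01],[0,0,-0.01],[0,0,-0.01],[0,0,-0.01],[0,0,-0.01],[0,0,-0.01],[0,0,-0.01],[0,0,-0.01],[0,0,-0.01]], gripper=[1,1,1,1,-1,-1,-1,-1,-1,-1,-1,-1], squeeze=20)

```text
time_s: 5.4
tool_pos: [0.4774, -0.274, 0.1235]
tool_rot: [-180.0, 0.0, 16.2]
force: [-1.1, 0.6, 0.6]
grip_width: 0.0298
grasp_force: 20.0
```

```bash
python3 -c "
from h import *
chain((.4775,-.2735,.124,16.2),(.48,-.26,.31,16.2),(.5,-.1,.32,35),(.54,.07,.32,55),(.6476,.185,.27,71.7))"
```

```text
(0.48, -0.26, 0.31, 16.2) -> [0.031, -0.061, -0.93] [0.0, 0.0, 0.0] rows>= 3.0
(0.5, -0.1, 0.32, 35) -> [0.319, -0.74, -0.05] [0.0, 0.0, -0.219] rows>= 2.6
(0.54, 0.07, 0.32, 55) -> [0.651, -0.582, -0.0] [-0.0, 0.0, -0.233] rows>= 2.8
(0.6476, 0.185, 0.27, 71.7) -> [0.78, 0.111, 0.25] [-0.0, 0.0, -0.194] rows>= 2.6
```

Call:
step_arm(delta_pos=[[0,0,-0.25],[0,0,-0.5],[0.03,-0.06,-0.75],[0.03,-0.06,-0.93],[0.03,-0.06,-0.93],[0.03,-0.06,-0.93]], rot=[[0,0,0],[0,0,0],[0,0,0],[0,0,0],[0,0,0],[0,0,0]], gripper=[-1,-1,-1,-1,-1,-1])

```text
time_s: 6.15
tool_pos: [0.4794, -0.261, 0.3084]
tool_rot: [-179.9, 0.1, 16.1]
force: [-0.4, -0.0, -2.6]
grip_width: 0.03
grasp_force: 20.0
```

Call:
step_arm(delta_pos=[[0.08,-0.2,-0.05],[0.16,-0.38,-0.05],[0.24,-0.56,-0.05],[0.32,-0.74,-0.05],[0.32,-0.74,-0.05],[0.32,-0.74,-0.05]], rot=[[0,0,-0.05],[0,0,-0.11],[0,0,-0.16],[0,0,-0.22],[0,0,-0.22],[0,0,-0.22]], gripper=[-1,-1,-1,-1,-1,-1])

```text
time_s: 6.9
tool_pos: [0.4996, -0.1018, 0.3182]
tool_rot: [-180.0, 0.1, 35.0]
force: [0.1, -0.8, -1.4]
grip_width: 0.0301
grasp_force: 20.0
```

Call:
step_arm(delta_pos=[[0.16,-0.15,0],[0.33,-0.29,0],[0.5,-0.44,0],[0.65,-0.58,0],[0.65,-0.58,0],[0.65,-0.58,0]], rot=[[0,0,-0.06],[0,0,-0.12],[0,0,-0.18],[0,0,-0.233],[0,0,-0.233],[0,0,-0.233]], gripper=[-1,-1,-1,-1,-1,-1])

```text
time_s: 7.65
tool_pos: [0.5403, 0.0688, 0.3193]
tool_rot: [180.0, 0.1, 55.1]
force: [-0.4, 0.2, -1.5]
grip_width: 0.0298
grasp_force: 20.0
```

Call:
step_arm(delta_pos=[[0.2,0.03,0],[0.4,0.06,0],[0.6,0.09,0],[0.78,0.11,0.1],[0.78,0.11,0.25],[0.78,0.11,0.25],[0.78,0.11,0.25],[0.78,0.11,0.25]], rot=[[0,0,-0.05],[0,0,-0.1],[0,0,-0.15],[0,0,-0.194],[0,0,-0.194],[0,0,-0.194],[0,0,-0.194],[0,0,-0.194]], gripper=[-1,-1,-1,-1,-1,-1,-1,-1])

```text
time_s: 8.65
tool_pos: [0.6482, 0.1831, 0.2719]
tool_rot: [179.8, -0.1, 71.7]
force: [0.5, 0.3, -0.9]
grip_width: 0.0299
grasp_force: 20.0
```

```bash
python3 - <<'E'
from h import *
c=viewer.read_camera("wrist");print(env.get_obs()["qpos"].round(0))
cv2.imwrite("pics/w2.png",cv2.resize(c["img"][:,:,::-1],(800,600),interpolation=cv2.INTER_CUBIC))
import pickle;pickle.dump(c,open("w2.pkl","wb"))
E
```

```text
[-37.  21.  26.  77.  -9.  83. -30.]
```

View pics/w2.png

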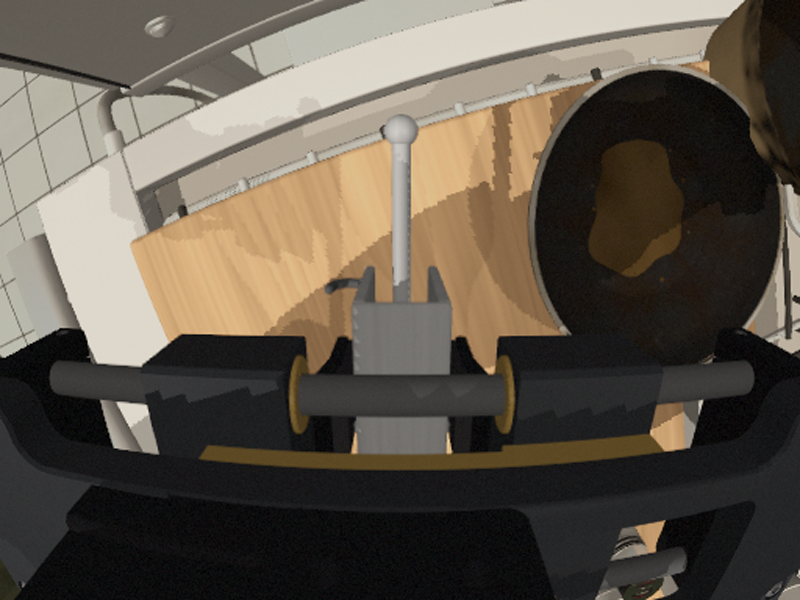

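The bar runs from (401,295) to the ball at (402,129), in line with the slot centre at column 402.

```bash
python3 - <<'E'
from h import *
import pickle
w=pickle.load(open("w2.pkl","rb"))
b=watz(w,402*.64,129*.64,.176);m=watz(w,401.5*.64,292*.64,.176);d=(b-m)[:2]
print(b,m,np.degrees(np.arctan2(d[1],d[0])))
u=d/np.hypot(*d);ax=b[:2]-.19*u;print("axis",ax,"mid",ax+.1*u)
p=np.array([.648,.184]);e=p-ax;print("tool in hanger frame",e@u,u[0]*e[1]-u[1]*e[0])
E
```

```text
[0.67885137 0.27225418 0.176     ] [0.65087836 0.18876444 0.176     ] 71.47671698730753
axis [0.61849027 0.0920972 ] mid [0.65025927 0.18691666]
tool in hanger frame 0.09651668612556175 0.0012156342970225144
```

Call:
step_arm(delta_pos=[[0,0.006,0.15],[0,0.006,0.3],[0,0.006,0.4],[0,0.006,0.45],[0,0.006,0.49],[0,0.006,0.515],[0,0.006,0.525],[0,0.006,0.53],[0,0.006,0.53]], rot=[[0,0,0],[0,0,0],[0,0,0],[0,0,0],[0,0,0],[0,0,0],[0,0,0],[0,0,0],[0,0,0]], gripper=[-1,-1,-1,-1,-1,-1,-1,-1,-1])

```text
time_s: 9.82
tool_pos: [0.6488, 0.1835, 0.1645]
tool_rot: [180.0, -0.0, 71.7]
force: [-1.7, -0.1, 0.8]
grip_width: 0.0296
grasp_force: 20.0
```

Call:
step_arm(delta_pos=[[0,0,0.005],[0,0,0.005],[0,0,0.005],[0,0,0.005],[0,0,0.005],[0,0,0.005],[0,0,0.005],[0,0,0.005]], rot=[[0,0,0],[0,0,0],[0,0,0],[0,0,0],[0,0,0],[0,0,0],[0,0,0],[0,0,0]], gripper=[-1,-1,-0.2,-0.1,0.0,0.2,0.2,0.2])

```text
time_s: 10.82
tool_pos: [0.6486, 0.1834, 0.1625]
tool_rot: [180.0, 0.0, 71.8]
force: [0.6, 1.1, 0.5]
grip_width: 0.0518
grasp_force: 0.0
```

Call:
step_arm(delta_pos=[[0,0,-0.1],[0,0,-0.25],[0,0,-0.45],[0,0,-0.6],[0,0,-0.6],[0,0,-0.6]], rot=[[0,0,0],[0,0,0],[0,0,0],[0,0,0],[0,0,0],[0,0,0]], gripper=[0.2,0.2,0.2,0.2,1,1])

```text
time_s: 11.58
tool_pos: [0.6484, 0.1834, 0.2827]
tool_rot: [-180.0, -0.0, 71.8]
force: [-0.9, 0.5, 0.3]
grip_width: 0.065
grasp_force: 0.0
```

```bash
python3 - <<'E'
from h import *
import pickle
c=viewer.read_camera("wrist");s=viewer.read_camera("scene");t=viewer.read_camera("top");pickle.dump(t,open("t3.pkl","wb"))
f=lambda im:cv2.resize(im[:,:,::-1],(400,400),interpolation=cv2.INTER_CUBIC)
print(env.get_obs()["time_s"])
cv2.imwrite("pics/m3.png",np.hstack([cv2.resize(c["img"][:,:,::-1],(533,400)),cv2.resize(s["img"][110:230,150:230,::-1],(267,400),interpolation=cv2.INTER_CUBIC)]))
E
```

```text
11.725
```

View pics/m3.png

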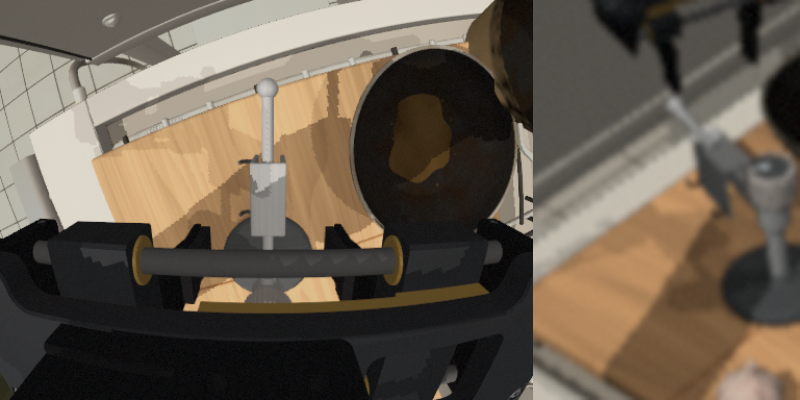

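The rider hangs astride the bar, at (268,200) in the wrist half. Next is a look at the cap from beside it.

```bash
python3 -c "
from h import *
chain((.6485,.1835,.2835,71.7),(.69,.05,.30,145))"
```

```text
(0.69, 0.05, 0.3, 145) -> [-0.569, 0.407, -0.083] [0.0, 0.0, -0.853] rows>= 6.9
```

Call:
step_arm(delta_pos=[[-0.1,0.07,-0.08],[-0.2,0.15,-0.08],[-0.3,0.22,-0.08],[-0.4,0.29,-0.08],[-0.5,0.36,-0.08],[-0.57,0.41,-0.08],[-0.57,0.41,-0.08],[-0.57,0.41,-0.08],[-0.57,0.41,-0.08],[-0.57,0.41,-0.08]], rot=[[0,0,-0.12],[0,0,-0.24],[0,0,-0.36],[0,0,-0.48],[0,0,-0.6],[0,0,-0.72],[0,0,-0.853],[0,0,-0.853],[0,0,-0.853],[0,0,-0.853]], gripper=[1,1,1,1,1,1,1,1,1,1])

```text
time_s: 12.98
tool_pos: [0.6906, 0.05, 0.2984]
tool_rot: [-180.0, -0.0, 145.0]
force: [-0.8, 0.6, 0.1]
grip_width: 0.0869
grasp_force: 0.0
```

```bash
python3 - <<'E'
from h import *
c=viewer.read_camera("wrist");print(env.get_obs()["qpos"].round(0))
cv2.imwrite("pics/w4.png",cv2.resize(c["img"][:,:,::-1],(800,600),interpolation=cv2.INTER_CUBIC))
import pickle;pickle.dump(c,open("w4.pkl","wb"))
E
```

```text
[-19.  23.  18.  71.  -7.  87.  53.]
```

View pics/w4.png

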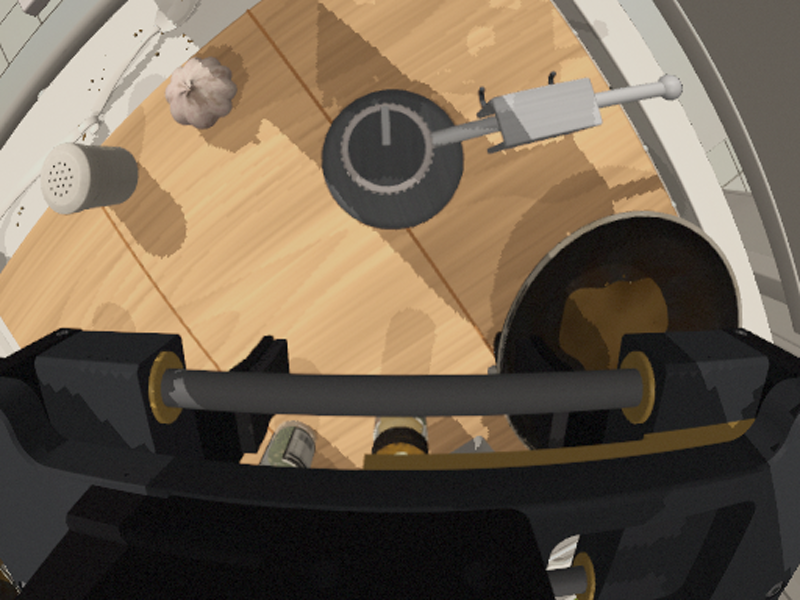

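The cap is centred at (387,148), with its rib running from there to (385,107). The rider is level on the bar.

```bash
python3 - <<'E'
from h import *
import pickle
w=pickle.load(open("w4.pkl","rb"))
f=lambda u,v,z=.227:watz(w,u*.64,v*.64,z)
c=f(387,148);e=f(385,107);print(c,e,np.degrees(np.arctan2(*(e-c)[[1,0]])))
E4=[f(*p) for p in[(341,148),(433,148),(387,104),(387,193)]];print("dia",np.linalg.norm(E4[0]-E4[1]),np.linalg.norm(E4[2]-E4[3]),(E4[0]+E4[1]+E4[2]+E4[3])/4)
b=f(673,87,.176);print("ball",b,"axis",b[:2]-.19*np.array([np.cos(np.radians(71.6)),np.sin(np.radians(71.6))]))
chain((.6905,.05,.3,145),(.618,.0915,.27,190),(.618,.0915,.207,190))
E
```

```text
[0.61937122 0.09161974 0.227     ] [0.60255304 0.10227342 0.227     ] 147.64728534381481
dia 0.043585602534166254 0.04292832134509436 [0.61930027 0.09161802 0.227     ]
ball [0.67970396 0.27495619 0.176     ] axis [0.61973065 0.09466975]
(0.618, 0.0915, 0.27, 190) -> [0.416, -0.038, 0.15] [-0.0, 0.0, -0.524] rows>= 4.2
(0.618, 0.0915, 0.207, 190) -> [0.0, -0.0, 0.315] [0.0, 0.0, 0.0] rows>= 1.0
```

Call:
step_arm(delta_pos=[[0.1,-0.01,0.1],[0.2,-0.02,0.1],[0.3,-0.03,0.1],[0.41,-0.038,0.15],[0.415,-0.038,0.15],[0.415,-0.038,0.15],[0.415,-0.038,0.15],[0.415,-0.038,0.15]], rot=[[0,0,-0.11],[0,0,-0.22],[0,0,-0.33],[0,0,-0.44],[0,0,-0.524],[0,0,-0.524],[0,0,-0.524],[0,0,-0.524]], gripper=[1,1,1,1,1,1,1,1])

```text
time_s: 14.02
tool_pos: [0.6186, 0.0906, 0.2686]
tool_rot: [-180.0, 0.0, -170.0]
force: [0.6, 0.2, 0.2]
grip_width: 0.0873
grasp_force: 0.0
```

Call:
step_arm(delta_pos=[[0,0,0.1],[0,0,0.2],[0,0,0.28],[0,0,0.32],[0,0,0.32],[0,0,0.32],[0,0,0.32],[0,0,0.32],[0,0,0.32],[0,0,0.32],[0,0,0.32],[0,0,0.32],[0,0,0.32]], rot=[[0,0,0],[0,0,0],[0,0,0],[0,0,0],[0,0,0],[0,0,0],[0,0,0],[0,0,0],[0,0,0],[0,0,0],[0,0,0],[0,0,0],[0,0,0]], gripper=[1,1,1,1,1,-1,-1,-1,-1,-1,-1,-1,-1], squeeze=20)

```text
time_s: 15.65
tool_pos: [0.6182, 0.0917, 0.2047]
tool_rot: [179.9, 0.0, -169.9]
force: [-2.1, 3.4, 1.7]
grip_width: 0.0433
grasp_force: 20.0
```

```bash
python3 -c "
from h import *
for i in range(3):
    o=env.get_obs();print(o['tool_pos'],o['tool_rot'],o['force'],o['wrist_torque'],o['grip_width'],o['grasp_force'],o['qpos'][6])"
```

```text
[0.61823888 0.09168103 0.20466065] [ 1.79937049e+02  9.49509436e-03 -1.69867289e+02] [-2.11693541  3.35386148  1.69944377] [ 0.67124688  0.17406043 -0.05934217] 0.043307822477262004 20.000077597796917 91.45892644980519
[0.61823888 0.09168103 0.20466065] [ 1.79937049e+02  9.49509436e-03 -1.69867289e+02] [-2.11693541  3.35386148  1.69944377] [ 0.67124688  0.17406043 -0.05934217] 0.043307822477262004 20.000077597796917 91.45892644980519
[0.61823888 0.09168103 0.20466065] [ 1.79937049e+02  9.49509436e-03 -1.69867289e+02] [-2.11693541  3.35386148  1.69944377] [ 0.67124688  0.17406043 -0.05934217] 0.043307822477262004 20.000077597796917 91.45892644980519
```

Call:
step_arm(delta_pos=[[0,0,0],[0,0,0],[0,0,0],[0,0,0.001],[0,0,0.001],[0,0,0.002],[0,0,0.002],[0,0,0.003],[0,0,0.003],[0,0,0.003],[0,0,0.003]], rot=[[0,0,0.08],[0,0,0.16],[0,0,0.24],[0,0,0.32],[0,0,0.4],[0,0,0.48],[0,0,0.56],[0,0,0.64],[0,0,0.7],[0,0,0.7],[0,0,0.7]], gripper=[-1,-1,-1,-1,-1,-1,-1,-1,-1,-1,-1])

```text
time_s: 17.02
tool_pos: [0.6184, 0.0919, 0.204]
tool_rot: [179.9, -0.1, 130.1]
force: [0.1, 4.9, -0.3]
grip_width: 0.044
grasp_force: 20.0
```

```bash
python3 -c "
from h import *
o=env.get_obs();print(o['tool_rot'],o['force'],o['wrist_torque'],o['effort'][6])"
```

```text
[ 1.79939562e+02 -5.22456293e-02  1.30071136e+02] [ 0.08110691  4.90644669 -0.30944384] [ 1.11362914  0.01459019 -0.0702196 ] 0.04227966768667102
```

Call:
step_arm(delta_pos=[[0,0,0],[0,0,0],[0,0,0],[0,0,0],[0,0,0]], rot=[[0,0,0.04],[0,0,0.08],[0,0,0.12],[0,0,0.12],[0,0,0.12]], gripper=[-1,-1,-1,-1,-1])

```text
time_s: 17.65
tool_pos: [0.6184, 0.092, 0.2039]
tool_rot: [179.9, -0.1, 119.7]
force: [-0.1, 4.6, -0.5]
grip_width: 0.0431
grasp_force: 20.0
```

```bash
python3 -c "
from h import *
o=env.get_obs();print(o['tool_rot'],o['force'],o['wrist_torque'],o['effort'][6])"
```

```text
[ 1.79947907e+02 -6.66646216e-02  1.19735287e+02] [-0.0908182   4.62688447 -0.4933596 ] [ 1.07103162 -0.03467945 -0.08479017] 0.05700872163288295
```

Call:
step_arm(delta_pos=[[0,0,0],[0,0,0],[0,0,0],[0,0,0]], rot=[[0,0,0.04],[0,0,0.07],[0,0,0.07],[0,0,0.07]], gripper=[-1,-1,-1,-1])

```text
time_s: 18.15
tool_pos: [0.6184, 0.092, 0.2038]
tool_rot: [180.0, -0.1, 113.8]
force: [1.1, 5.4, -0.7]
grip_width: 0.0436
grasp_force: 20.0
```

```bash
python3 -c "
from h import *
o=env.get_obs();print(o['tool_rot'],o['force'],o['wrist_torque'],o['effort'][6])"
```

```text
[ 1.79955010e+02 -5.75369888e-02  1.13763540e+02] [ 1.09819676  5.41168072 -0.70697955] [ 1.08301962 -0.10160755  0.24305186] -0.2015518443658948
```

Call:
step_arm(delta_pos=[[0,0,0],[0,0,0],[0,0,0],[0,0,0]], rot=[[0,0,0.02],[0,0,0.04],[0,0,0.04],[0,0,0.04]], gripper=[-1,-1,-1,-1])

```text
time_s: 18.65
tool_pos: [0.6188, 0.0911, 0.2039]
tool_rot: [179.9, 0.0, 110.2]
force: [3.1, 5.0, -2.4]
grip_width: 0.0436
grasp_force: 20.0
```

```bash
python3 -c "
from h import *
o=env.get_obs();print(o['tool_rot'],o['force'],o['wrist_torque'],o['effort'][6])"
```

```text
[1.79937724e+02 5.14345811e-03 1.10217836e+02] [ 3.13242986  4.95601026 -2.44870192] [ 0.91554639 -0.61925859  0.63940704] -0.5828332901000977
```

Call:
step_arm(delta_pos=[[0,0,0],[0,0,0],[0,0,0],[0,0,-0.001],[0,0,-0.002],[0,0,-0.002],[0,0,-0.002]], rot=[[0,0,-0.08],[0,0,-0.16],[0,0,-0.24],[0,0,-0.32],[0,0,-0.4],[0,0,-0.5],[0,0,-0.5]], gripper=[-1,-1,-1,-1,-1,-1,-1])

```text
time_s: 19.52
tool_pos: [0.6191, 0.0914, 0.2044]
tool_rot: [179.9, 0.1, 153.2]
force: [2.8, 4.8, -2.8]
grip_width: 0.0436
grasp_force: 20.0
```

Call:
step_arm(delta_pos=[[0,0,0],[0,0,0],[0,0,0],[0,0,-0.001],[0,0,-0.002],[0,0,-0.003],[0,0,-0.003],[0,0,-0.003],[0,0,-0.003],[0,0,-0.003]], rot=[[0,0,-0.08],[0,0,-0.16],[0,0,-0.24],[0,0,-0.32],[0,0,-0.4],[0,0,-0.48],[0,0,-0.54],[0,0,-0.57],[0,0,-0.57],[0,0,-0.57]], gripper=[-1,-1,-1,-1,-1,-1,-1,-1,-1,-1])

```text
time_s: 20.78
tool_pos: [0.6191, 0.0919, 0.2049]
tool_rot: [179.9, 0.1, -157.9]
force: [4.8, 6.6, -2.8]
grip_width: 0.0433
grasp_force: 20.0
```

```bash
python3 - <<'E'
from h import *
o=env.get_obs();print(o['time_s'],o['tool_rot'],o['force'],o['wrist_torque'],o['qpos'][6])
s=viewer.read_camera("scene");t=viewer.read_camera("top")
cv2.imwrite("pics/m5.png",np.hstack([cv2.resize(t["img"][130:260,120:370,::-1],(500,400)),cv2.resize(s["img"][110:230,150:230,::-1],(267,400),interpolation=cv2.INTER_CUBIC)]))
E
```

```text
20.775 [ 1.79931506e+02  1.42552420e-01 -1.57881479e+02] [ 4.83754846  6.5705259  -2.79956657] [ 1.53376552 -0.80630097  0.08505347] 103.13787834714462
```

View pics/m5.png

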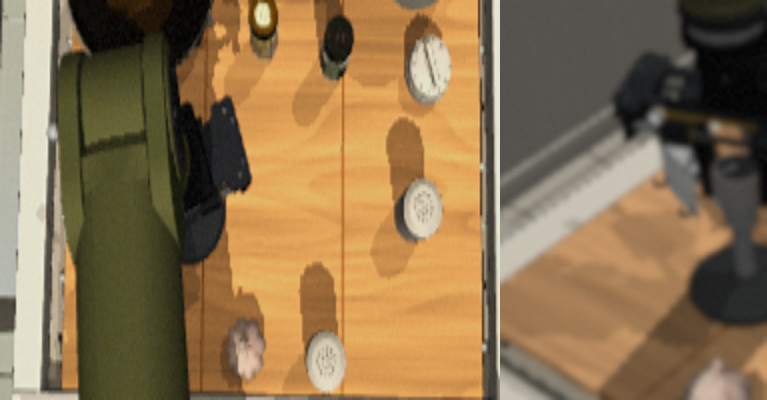

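The rider still hangs on the bar (at (685,180) in the right half), and the cap is gripped a quarter turn back from its stop.

```bash
python3 -c "
from cell import env
print(env.sign_off())"
```

```text
the job is handed in; nothing more can be done
None
```

I handed the job in at about 21 s: the rider was hung on the bar and released, the cap was screwed to its stop and backed off about 92°, and it is still gripped at 20 N; the hand-in did not report a verdict.

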